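# Unbolt the lock box past its spring safety catch

## Task

Unbolt the brass lock box so that its lid can be opened: with one fingertip press the red spring catch bar down and keep it down while the other fingertip pushes the black bolt knob, drawing the bolt out of its keeper and all the way back. Then let go, so that the catch springs up again and locks the bolt open. Do not force the catch or the bolt, pick nothing up, and leave the metronome parts standing around the box where they are.

Things in the scene. Friction and masses are not known exactly. Their poses are not given: they have to be found in the camera images.
- lock_box: heavy brass box fixed to the counter, 146 (its x) by 246 (y) by 80 mm high, origin under its centre, z up, front (-x) roughly towards the robot. Its lid stays shut. On the flat top the bolt lies along x = +22 mm and the red catch bar along x = -22 mm; the bolt opens towards the box's +y. Only the catch bar and the knob stand higher than 102 mm above the counter
- bolt (a joint): how far the bolt is drawn, m: 0 to 0.001 = shot into the keeper, 0.029 = right back on its stop. It slides with about 2 N. With the catch up it is locked at either end (1 to 2.5 mm of play). The catch frees it when pressed 4 mm or more, and can spring up again only with the bolt at 0.0265 or more (or shot again)
- catch (a joint): how far the red catch bar is pressed down, m: 0 = up (locking), 0.008 = down on its stop. The spring pushes back with 3 N at the top and 6 N at the bottom; it goes straight down, wherever along it the bar is pressed
- bolt_knob (a point): centre of the top of the black bolt knob, 130 mm above the counter; moves with the bolt; axes as the box's. A round upright head of 16 mm diameter, from 113 to 130 mm above the counter, on a 10 mm stem. The square bolt under it is 10 mm wide, its top at 100 mm. With the bolt shot the knob is at x = +22, y = -10 mm in the box's frame
- bolt_nose (a point): tip of the bolt, 95 mm above the counter; moves with the bolt. Shot, it is at y = -90 mm in the box's frame, inside the keeper on the deck (a bridge over the bolt, y = -86 to -72 mm). Two like bridges at y = -48 and +48 mm, 10 mm long, guide the bolt on the lid. All three are 22 mm across and their tops lie 102 mm above the counter
- catch_bar (a point): centre of the top of the red catch bar, at x = -22 mm, y = 0 in the box's frame; 114 mm above the counter when up, 106 mm when right down; axes as the box's. The bar is 88 mm long along the bolt (the box's y), 22 mm wide, 5 mm thick, so a fingertip pressing on it can slide along it as the bolt is drawn. Its centre line is 44 mm from the bolt's
- counterweight: bystander: loose chrome pendulum weight, a tapered round of 38 mm diameter and 36 mm high, origin at the centre of its underside
- pendulum_rod: bystander: loose steel pendulum rod lying flat, 230 mm long along its y, 6 mm thick, with a round bob of 32 mm and 12 mm high near its -y end and a brass pivot block; origin under its middle, on the counter
- case_back: bystander: loose mahogany case back lying flat, 110 mm by 190 mm (its y), 10 mm thick, origin at the centre of its underside
- turntable_base: bystander: loose blue ceramic turntable base, round, 110 mm diameter, 30 mm high, origin at the centre of its underside

How it is judged:
On the way, in this order (a step that is already met when the one before it is completed fails the run):
1. a finger presses the catch down far enough to free the bolt, which is still shot (value of joint catch above 0.0033 m and value of joint bolt below 0.004 m and contact force between the fingers and catch above 0.5 N), for 0.1 s.
2. with a finger still holding the catch down, a finger pushes the bolt through the middle of its way (6 to 23 mm) (value of joint bolt between 0.006 and 0.023 m and value of joint catch above 0.0033 m and contact force between the fingers and catch above 0.5 N and contact force between the fingers and bolt above 0.2 N), for 0.02 s.
At the end, for the whole second after the job is handed in: the bolt is drawn back by 26 mm or more of its 29 mm and at rest, the catch has sprung up again (less than 1.5 mm down), and the four metronome parts lie within 20 mm of where they were (value of joint bolt above 0.026 m and value of joint catch below 0.0015 m and velocity of joint bolt between -0.005 and 0.005 m/s and distance of each of counterweight, pendulum_rod, case_back, turntable_base from where it was at the start of the episode below 0.02 m); the robot touches nothing.
It fails at once if a metronome part is lifted, carried or pushed away (moved 20 mm or more) (distance of any of counterweight, pendulum_rod, case_back, turntable_base from where it was at the start of the episode above 0.02 m).
It fails at once if the bolt or the catch is forced or squeezed: a finger load over 60 N (contact force between the fingers and bolt above 60 N or contact force between the fingers and catch above 60 N).
It also fails if it takes over 32 s, if anything falls off the work surface, if the arm or the gripper's body presses on something with over 40 N, if the wrist force passes 120 N, or if a joint passes its speed limit or range.

## Robot

A 6-joint arm with a two-finger parallel gripper is mounted at the origin on the work surface. World frame = base frame: x ahead of the robot, y to its left, z up, the work surface at z = 0. Lengths are in m, angles in rad, forces in N, time in s.
With the tool pointing down it reaches from about 0.275 to 1 m from the base axis. Payload 8.4 kg.
Tool frame: the origin (TCP) lies at the very end of the fingers, on their centre line; the grasp point (between the pads) lies 19 mm behind it; z points along the fingers, y is the direction in which the jaws open and shut (so a half turn about z gives the same grasp; the last joint's range is limited). The gripper opens to 85 mm and grips with 20 to 120 N. Pads are 22 mm wide; open, the fingers measure 114 mm over their backs; the gripper's body (76 mm by 85 mm) begins 54 mm behind the grasp point. The pads swing forward as they close: fully open they stand 13 mm farther back than shut.
Start: joints at [1.274, 0.353, 1.633, -0, 1.155, -0.002], TCP at [0.182, 0.598, 0.231] pointing down, gripper open.
Joint ranges: [-2.63, 2.63], [-0.92, 2.1], [0.06, 2.66], [-1.3, 4.44], [0, 2.69], [-3.02, 3.02]. Speed limits (rad/s): [2.22, 2.22, 2.79, 3.14, 3.14, 3.14].

## Interface

Orientations are given as a rotation vector (axis times angle).
In Python, from cell import get_state, capture, finish_job gives the robot as it stands.
- The arm moves only by the shell command python3 -m crank 'ROWS' [OPENING]. ROWS is text: rows parted by semicolons, each of 4 numbers parted by spaces: the shift along the tool's x, y, z in mm, then the turn about the tool's z in rad. In form: x y z twist; .... A call has 1 to 12 rows; each row is the pose to reach, as a shift and turn from the pose commanded when the call began, along the tool's axes at that moment; what a row does not reach only later rows make up. A row lasts 1/12 s, in which the tool goes at most 41.7 mm and 7.16 degrees, less where a joint would pass 70% of its speed; a pose out of reach is approached as far as the arm can. A call with a gripper value outside its range is refused whole. OPENING is the opening in per cent of the stroke, from 0 (shut) to 100 (fully open), set as the call begins (- or left out, the last holds). The fingers move at their own pace and stop on an object; the grip force is fixed at half the most. Time passes only in rows, so rows that repeat a pose let the fingers close. It gives the time, the measured TCP pose, the force and the opening at its end, in the units of the state.
- get_state(): the state, without advancing time (a new reading comes with each control period).
- capture(name): name is "scene" or "side" or "wrist"; returns a dict with "color" (384x512x3 uint8, red, green, blue), "vfov" (degrees; the focal length in pixels is half the picture's height over the tangent of half this angle, whatever the lens; pixels are square), "cx", "cy" (the principal point, pixels), "k1" (the pictures are not rectified: a ray, as slopes to the right and down, at radius r is drawn at 1 + k1 r^2 times it, then the intrinsics apply), "cam_to_world" (4x4, takes a point from camera to world coordinates). Camera axes: x right, y down, z forward; pixel columns grow to the right and rows downward; lengths in m; the calibration is good to about 2 mm. A picture is of the moment at which its call begins. There is no depth.
- finish_job(): hands the job in, once; it reports no verdict.
The state is a dict: "t": time; "joint_positions": joint angles; "joint_vel": joint speeds; "effort": joint torques, N m; "tcp_pos": TCP position; "eef_rot": TCP orientation; "wrist_force": force on the tool from outside, world axes, zero at the start; "ft_torque": the same for the moment, N m; "opening": finger opening in m.
Only numpy, scipy, OpenCV 4.12 (cv2) and the standard library are available. Lean on these libraries where they do the work, as an engineer would, in place of code of your own. Each camera call takes 0.05 s, during which the arm holds its last target. There are 200 camera calls.

## Working session

There is one attempt and no reset: what is moved stays moved. The work goes in short steps, Python scripts to look and compute and a shell command to move; the robot and the scene stay as the last step left them, time stands still between calls to the robot, and variables do not carry over. Pictures are saved under pics/ and viewed, about 8 in all and at most 12, crops included, and the job is handed in when it is done.

```bash
mkdir -p pics; python3 - <<'E'
from cell import *
import cv2
s=get_state(); print({k:s[k] for k in('t','tcp_pos','eef_rot','wrist_force','opening')})
for n in('scene','side','wrist'):
    c=capture(n); cv2.imwrite(f'pics/{n}0.png',c['color'][...,::-1]); print(n,c['vfov'],c['cx'],c['cy'],c['k1'],c['cam_to_world'])
E
cd pics; python3 -c "
import cv2,numpy as np
a=[cv2.imread(f'{n}0.png') for n in('scene','side')]
cv2.imwrite('both0.png',cv2.resize(np.vstack(a),None,fx=.78,fy=.78))"
```

```text
{'t': 0.0, 'tcp_pos': array([0.18147033, 0.59756918, 0.23055515]), 'eef_rot': array([-4.61418112e-01, -3.10730535e+00,  2.19515624e-03]), 'wrist_force': array([-0.29821825, -0.14229322,  0.4085284 ]), 'opening': 0.08558434891071612}
scene 56.51752666651663 253.28410241482666 191.3076631064641 0.02917291585580065 [[ 0.16151032  0.74624285 -0.64578327  1.16773612]
 [ 0.98674975 -0.1323727   0.09382108 -0.04538647]
 [-0.01547077 -0.65237955 -0.7577345   0.76855007]
 [ 0.          0.          0.          1.        ]]
side 56.56542102866446 252.11668407422368 189.21768054635393 -0.027188379472242064 [[ 0.95601514 -0.20324235  0.21148901  0.38568569]
 [-0.29291865 -0.62395146  0.72448826 -0.62138932]
 [-0.01528782 -0.75457082 -0.65604051  0.69445426]
 [ 0.          0.          0.          1.        ]]
wrist 64.77128991388655 250.0114429031598 184.5339009702582 -0.07738483918856602 [[ 0.29037286  0.9207912   0.26043649  0.11551345]
 [ 0.95691265 -0.27903087 -0.08037387  0.61828886]
 [-0.00133773  0.27255336 -0.96213974  0.37307083]
 [ 0.          0.          0.          1.        ]]
```

View pics/scene0.png

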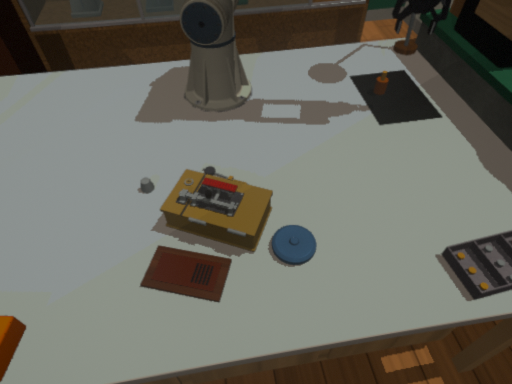

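View pics/side0.png

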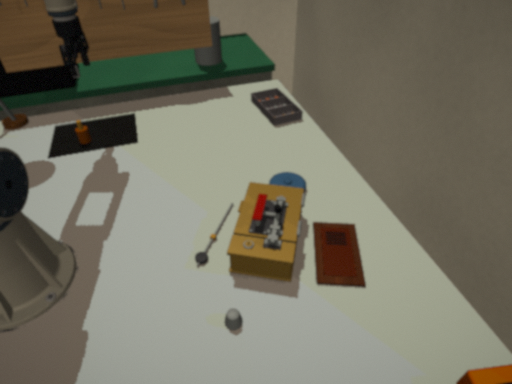

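Scene: the box is at about (218,208) with the red bar at (220,185), the rod in front of it, the weight to its left, the turntable to its right and the mahogany back behind. Side: red bar at about (259,208). Next I measure the bar and the box outline.

```bash
cat > h.py <<'E'
import numpy as np, cv2
from cell import *
def ray(c,px):
    f=c['color'].shape[0]/2/np.tan(np.radians(c['vfov']/2))
    K=np.array([[f,0,c['cx']],[0,f,c['cy']],[0,0,1]])
    u=cv2.undistortPoints(np.array(px,float).reshape(-1,1,2),K,np.array([c['k1'],0,0,0])).reshape(-1,2)
    T=np.array(c['cam_to_world']); return T[:3,3],np.c_[u,np.ones(len(u))]@T[:3,:3].T
def plane(c,px,z):
    o,d=ray(c,px); return o+d*((z-o[2])/d[:,2])[:,None]
def blob(m):
    n,l,s,_=cv2.connectedComponentsWithStats(m.astype(np.uint8)); return l==1+np.argmax(s[1:,4])
def redmask(c):
    i=c['color'].astype(int); h=cv2.cvtColor(c['color'],cv2.COLOR_RGB2HSV)
    return blob((i[...,0]>130)&(i[...,1]<50)&(i[...,2]<60))
def mpts(c,m,z):
    v,u=np.nonzero(m); return plane(c,np.c_[u,v],z)[:,:2]
def rect(P):
    r=cv2.minAreaRect((P*1000).astype(np.float32)); return np.round(r[0],1),np.round(r[1],1),round(r[2],1),np.round(cv2.boxPoints(r))
E
python3 - <<'E'
from h import *
for n in('scene','side'):
    c=capture(n); m=redmask(c); P=mpts(c,m,.114); print(n,'red',m.sum(),P.mean(0),*rect(P))
    h=cv2.cvtColor(c['color'],cv2.COLOR_RGB2HSV)
    b=blob((h[...,0]>14)&(h[...,0]<30)&(h[...,1]>150)&(h[...,2]>110)); P=mpts(c,b,.08); print('brass',b.sum(),*rect(P))
    x,y=(150,150) if n=='scene' else (185,165)
    cv2.imwrite(f'pics/{n}1.png',cv2.resize(c['color'][y:y+135,x:x+180,::-1],None,fx=4,fy=4,interpolation=cv2.INTER_CUBIC))
E
```

```text
Traceback (most recent call last):
  File "h.py", line 14, in redmask
    return blob((i[...,0]>130)&(i[...,1]<50)&(i[...,2]<60))
  File "h.py", line 11, in blob
    n,l,s,_=cv2.connectedComponentsWithStats(m.astype(np.uint8)); return l==1+np.argmax(s[1:,4])
                                                                              ~~~~~~~~~^^^^^^^^^
ValueError: attempt to get argmax of an empty sequence
```

```bash
sed -i "s/return blob((i.*/return blob(((h[...,0]<5)|(h[...,0]>174))\&(h[...,1]>185)\&(i[...,0]>95))/" h.py
python3 - <<'E'
from h import *
for n,(x,y) in dict(scene=(150,150),side=(185,165)).items():
    c=capture(n); m=redmask(c); P=mpts(c,m,.114); v,u=np.nonzero(m);print(n,'red',m.sum(),u.mean(),v.mean(),c['color'][m].mean(0),P.mean(0),*rect(P))
    h=cv2.cvtColor(c['color'],cv2.COLOR_RGB2HSV)
    b=blob((h[...,0]>14)&(h[...,0]<30)&(h[...,1]>150)&(h[...,2]>110)); P=mpts(c,b,.08); print('brass',b.sum(),*rect(P))
    cv2.imwrite(f'pics/{n}1.png',cv2.resize(c['color'][y:y+135,x:x+180,::-1],None,fx=4,fy=4,interpolation=cv2.INTER_CUBIC))
E
```

```text
scene red 193 219.51295336787564 184.30569948186528 [116.73056995  28.80829016  22.43523316] [ 0.57279991 -0.04273252] [572.5 -43.6] [83.3 18.4] 61.7 [[545. -76.]
 [561. -85.]
 [600. -11.]
 [584.  -3.]]
brass 1748 [603.9 -26.8] [180.6 144.2] 61.5 [[ 497.  -72.]
 [ 624. -141.]
 [ 710.   18.]
 [ 584.   87.]]
side red 180 259.55555555555554 207.4388888888889 [130.37222222  17.89444444   9.83888889] [ 0.57054136 -0.04750927] [571.7 -45.3] [82.8 17.7] 61.8 [[544. -78.]
 [560. -86.]
 [599. -13.]
 [583.  -5.]]
brass 1572 [602.8 -28.2] [180.2 145.8] 62.1 [[ 496.  -74.]
 [ 625. -142.]
 [ 709.   17.]
 [ 580.   86.]]
```

View pics/scene1.png

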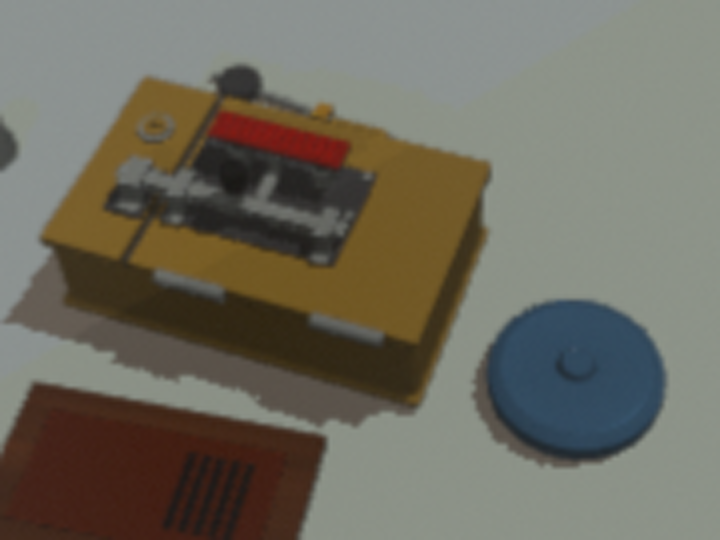

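View pics/side1.png

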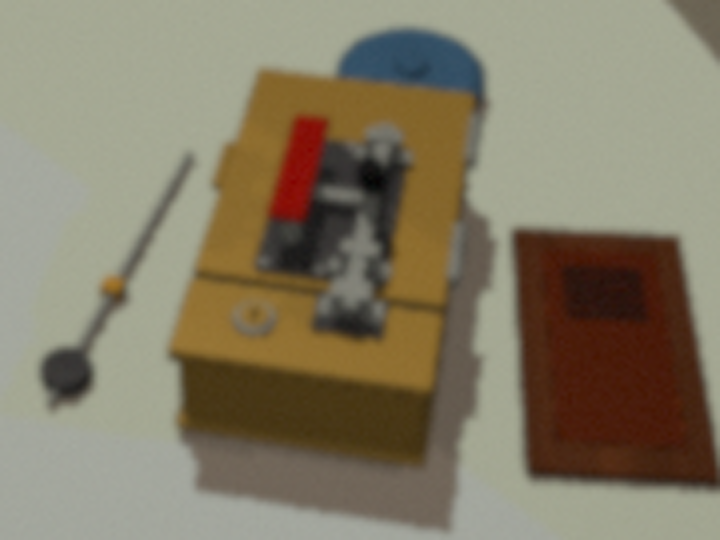

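The two views agree. The bar centre is at about (572,-44.5) mm and box y points at 61.8° in the world, with the keeper at the -y end. I'm setting off to hover above the box.

```bash
python3 -m crank '-24 -22 0 0.074; -48 -45 0 0.148; -72 -67 0 0.222; -96 -90 0 0.296; -120 -112 0 0.37; -144 -134 0 0.444; -168 -157 0 0.518; -192 -179 0 0.592; -216 -202 0 0.666; -240 -224 0 0.74; -264 -246 0 0.814; -288 -269 0 0.888' 35
cat >> h.py <<'E'
from scipy.spatial.transform import Rotation as R
def go(target,ang):
    s=get_state(); M=R.from_rotvec(s['eef_rot']).as_matrix()
    d=(np.array(target)-s['tcp_pos'])*1000; a=np.degrees(np.arctan2(M[1,0],M[0,0]))
    print('t',s['t'],'tcp',s['tcp_pos'].round(4),'ang',a.round(2),'tool shift',(M.T@d).round(1),'twist',np.radians((a-ang+180)%360-180).round(4),'F',s['wrist_force'].round(2),'open',s['opening'])
E
python3 -c "
from h import *
go([.5758,-.084,.2306],61.8)"
```

```text
t: 1.3
tcp_pos: [0.3796, 0.2556, 0.2315]
eef_rot: [1.756, 2.605, 0.001]
wrist_force: [0.2, 0.2, 0.2]
opening: 0.0298
t 1.3 tcp [0.3796 0.2556 0.2315] ang 112.03 tool shift [-388.4   54.5    0.9] twist 0.8767 F [0.16 0.23 0.25] open 0.029780073159955484
```

```bash
python3 -m crank '-32 5 0 0.073; -65 9 0 0.146; -97 14 0 0.219; -130 18 0 0.292; -162 23 0 0.365; -194 27 0 0.438; -226 32 0 0.511; -259 36 0 0.585; -291 41 0 0.658; -324 45 0 0.731; -356 50 0 0.804; -388 54 0 0.877' 
python3 - <<'E'
from h import *
go([.5758,-.084,.2306],61.8)
c=capture('wrist');cv2.imwrite('pics/w2.png',cv2.resize(c['color'][...,::-1],None,fx=1.5,fy=1.5))
m=redmask(c);P=mpts(c,m,.114);print(m.sum(),*rect(P))
E
```

```text
t: 2.3
tcp_pos: [0.5765, -0.0834, 0.2313]
eef_rot: [2.696, 1.612, 0.0]
wrist_force: [0.2, 0.6, -0.1]
opening: 0.0299
t 2.3 tcp [ 0.5765 -0.0834  0.2313] ang 61.76 tool shift [-0.8 -0.3  0.7] twist -0.0007 F [ 0.23  0.64 -0.14] open 0.02991423746784096
2467 [572.7 -42.8] [86.3 20.9] 61.2 [[543. -76.]
 [561. -86.]
 [603. -10.]
 [584.   0.]]
```

View pics/w2.png

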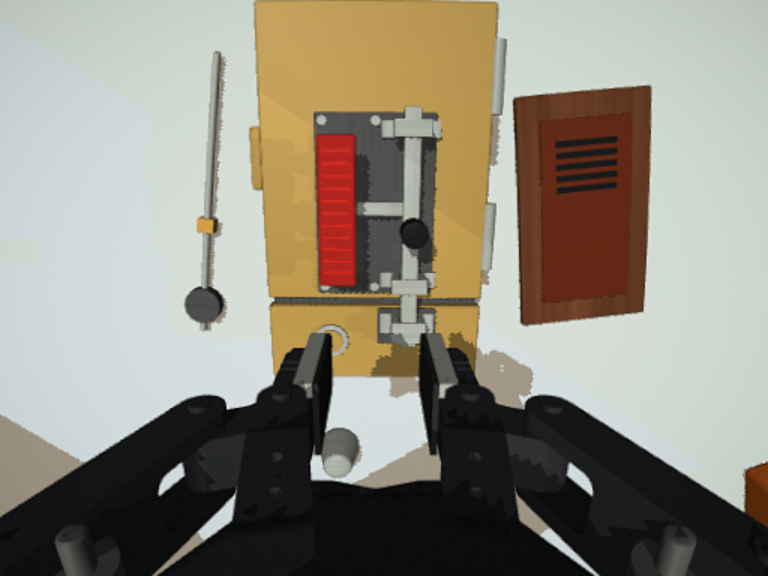

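Wrist view: bar at (336,210), knob at (414,233), fingertips at (318,335) and (430,335). I'll cast these pixels into tool coordinates.

```bash
python3 - <<'E'
from h import *
s=get_state();M=R.from_rotvec(s['eef_rot']).as_matrix()
c=capture('wrist')
t=lambda P:((P-s['tcp_pos'])@M*1000).round(1)
P=mpts(c,redmask(c),.114); print('bar rect tool',*rect((np.c_[P,P[:,0]*0+.114]-s['tcp_pos'])@M[:,:2]))
h=c['color'].max(2); roi=np.zeros(h.shape,bool); roi[140:172,262:292]=1
k=blob((h<25)&roi); v,u=np.nonzero(k); print('knob px',k.sum(),u.min(),u.max(),v.min(),v.max(),u.mean(),v.mean())
print('knob tool',t(plane(c,[[u.mean(),v.mean()]],.125)))
for z in(.231,.235): print('tips',t(plane(c,np.array([[307,335],[330,335],[421,335],[447,335],[297,392],[320,392]])/1.5,z)))
cv2.imwrite('pics/w3.png',cv2.resize(c['color'][200:300,170:330,::-1],None,fx=5,fy=5,interpolation=cv2.INTER_CUBIC))
E
```

```text
bar rect tool [ 36.9 -27.4] [21.3 86.7] 90.0 [[ -6. -38.]
 [ 80. -38.]
 [ 80. -17.]
 [ -6. -17.]]
knob px 31 262 277 143 149 268.1290322580645 144.83870967741936
knob tool [[ 33.1  14.9 106.5]]
tips [[  8.6 -23.1   0.4]
 [  8.6 -15.3   0.4]
 [  8.6  15.7   0.6]
 [  8.5  24.6   0.6]
 [-13.4 -27.7   0.4]
 [-13.3 -19.5   0.5]]
tips [[ 10.3 -22.5  -3.6]
 [ 10.3 -14.8  -3.6]
 [ 10.3  15.3  -3.4]
 [ 10.3  23.9  -3.4]
 [-11.1 -26.9  -3.6]
 [-11.  -18.9  -3.5]]
```

View pics/w3.png

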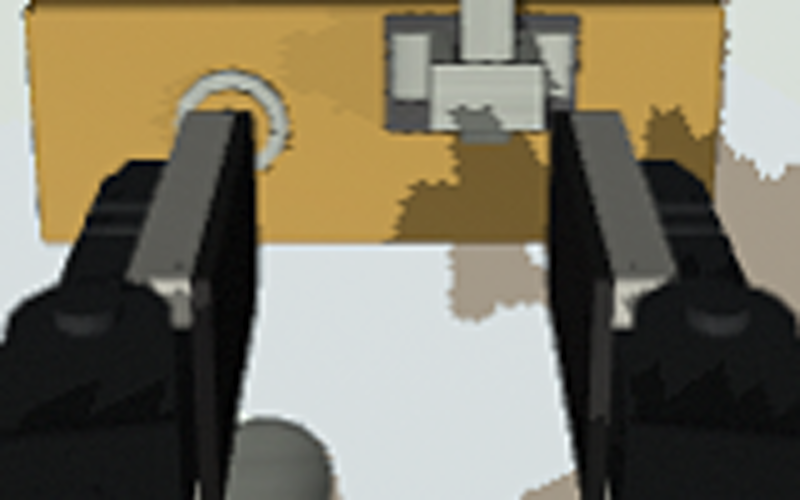

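The pad tips are 8 mm thick and centred at ±19 mm, so I want a 36 mm opening. The midline is about 5 mm towards -y of the tool. I'll descend to just above the bar and look.

```bash
python3 -m crank '0 -1 12 0; 0 -2 25 0; 0 -3 40 0; 1 -4 55 0; 1 -5 70 0; 2 -5 82 0; 2 -5 92 0; 2 -5 100 0; 2 -5 104 0; 2 -5 105 0; 2 -5 105 0' 42
python3 - <<'E'
from h import *
s=get_state();M=R.from_rotvec(s['eef_rot']).as_matrix()
print(s['tcp_pos'],s['wrist_force'],s['opening'])
c=capture('wrist');t=lambda P:((P-s['tcp_pos'])@M*1000).round(1)
P=mpts(c,redmask(c),.114); print('bar rect tool',*rect((np.c_[P,P[:,0]*0+.114]-s['tcp_pos'])@M[:,:2]))
cv2.imwrite('pics/w4.png',cv2.resize(c['color'][84:,92:420,::-1],None,fx=2,fy=2,interpolation=cv2.INTER_CUBIC))
E
```

```text
t: 3.32
tcp_pos: [0.5724, -0.0776, 0.1263]
eef_rot: [2.693, 1.618, 0.0]
wrist_force: [-0.4, -0.5, -0.0]
opening: 0.0355
[ 0.57244163 -0.0776366   0.12632384] [-0.35901819 -0.50363417 -0.02536661] 0.035513687039068695
bar rect tool [ 31.5 -15.8] [86.4 21.1] 0.5 [[-12.  -6.]
 [-12. -27.]
 [ 75. -26.]
 [ 75.  -5.]]
```

View pics/w4.png

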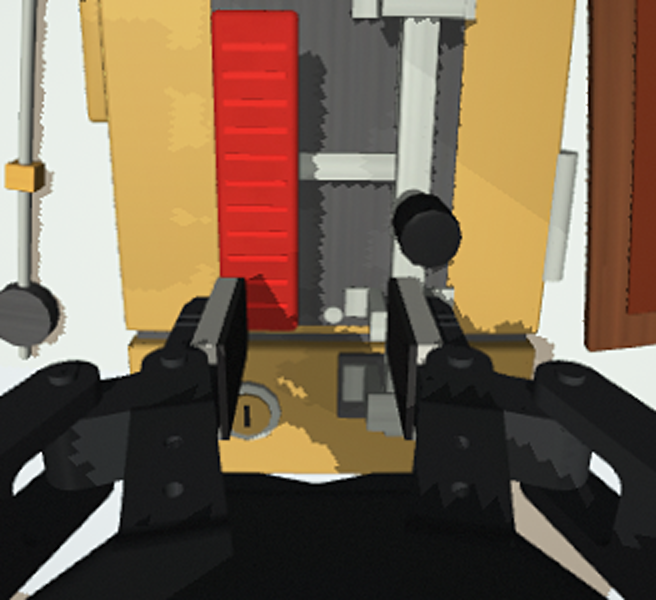

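The fingers sit about 6 mm too far towards -y of the tool: the bar is at y = -16 and the tip at -22. I'll correct that, back off 2 mm from the knob and re-measure.

```bash
python3 -m crank '-2 3 0 0; -2 5.5 0 0; -2 5.5 0 0; -2 5.5 0 0; -2 5.5 0 0'
python3 - <<'E'
from h import *
s=get_state();M=R.from_rotvec(s['eef_rot']).as_matrix()
print(s['tcp_pos'],s['eef_rot'],s['wrist_force'],s['opening'])
c=capture('wrist')
P=mpts(c,redmask(c),.114); print('bar',*rect((np.c_[P,P[:,0]*0+.114]-s['tcp_pos'])@M[:,:2]),*rect(P)[:3])
cv2.imwrite('pics/w5.png',cv2.resize(c['color'][160:290,180:340,::-1],None,fx=4,fy=4,interpolation=cv2.INTER_CUBIC))
E
```

```text
t: 3.78
tcp_pos: [0.5763, -0.0821, 0.1264]
eef_rot: [2.693, 1.617, 0.0]
wrist_force: [0.4, 0.2, 0.1]
opening: 0.036
[ 0.57629916 -0.08208673  0.12641558] [2.69323158e+00 1.61730228e+00 2.23974540e-04] [0.38799326 0.2193135  0.14310455] 0.03604061380883326
bar [ 33.7 -21.2] [85.8 21.4] 0.5 [[ -9. -11.]
 [ -9. -32.]
 [ 77. -32.]
 [ 77. -10.]] [573.5 -42.4] [85.8 21.4] 61.5
```

View pics/w5.png

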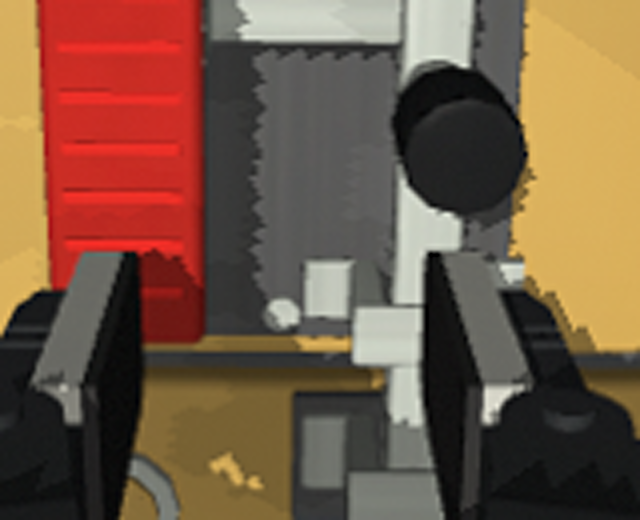

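Aligned: left tip over the bar, right tip in line with the knob with about 5 mm gap. I'll descend with the remaining +1.5 mm correction.

```bash
python3 -m crank '0 1 3 0; 0 1.5 6 0; 0 1.5 9 0; 0 1.5 11 0; 0 1.5 12 0; 0 1.5 13 0; 0 1.5 13 0; 0 1.5 13 0'
```

```text
t: 4.5
tcp_pos: [0.5776, -0.0827, 0.1133]
eef_rot: [2.693, 1.618, 0.0]
wrist_force: [1.0, -0.2, 0.7]
opening: 0.0363
```

```bash
python3 -m crank '0 0 1 0; 0 0 2 0; 0 0 2 0; 0 0 2 0'
```

```text
t: 4.83
tcp_pos: [0.5777, -0.0828, 0.1115]
eef_rot: [2.693, 1.617, 0.0]
wrist_force: [-0.2, -0.2, 3.4]
opening: 0.036
```

Contact shows at TCP z of about 0.1125 (3.4 N). Pressing 5 mm more.

```bash
python3 -m crank '0 0 1 0; 0 0 2 0; 0 0 3 0; 0 0 4 0; 0 0 5 0; 0 0 5 0; 0 0 5 0; 0 0 5 0'
```

```text
t: 5.5
tcp_pos: [0.5777, -0.0828, 0.1064]
eef_rot: [2.693, 1.618, 0.0]
wrist_force: [-0.6, -1.1, 5.0]
opening: 0.0359
```

The catch is about 5.5 mm down at 5 N. Now sliding along the bar to push the knob.

```bash
python3 -m crank '1 0 0 0; 3 0 0 0; 5 0 0 0; 7 0 0 0; 9 0 0 0; 11 0 0 0; 13 0 0 0; 15 0 0 0; 17 0 0 0; 19 0 0 0; 20 0 0 0; 20 0 0 0'
```

```text
t: 6.5
tcp_pos: [0.5869, -0.0653, 0.1063]
eef_rot: [2.692, 1.618, -0.001]
wrist_force: [-1.2, -4.7, 4.8]
opening: 0.0357
```

```bash
python3 - <<'E'
from h import *
s=get_state();M=R.from_rotvec(s['eef_rot']).as_matrix();print(s['tcp_pos'],'tool F',M.T@s['wrist_force'])
c=capture('wrist')
cv2.imwrite('pics/w6.png',cv2.resize(c['color'][130:290,160:360,::-1],None,fx=3,fy=3,interpolation=cv2.INTER_CUBIC))
E
```

```text
[ 0.58687137 -0.06529853  0.10628108] tool F [-4.68803751  1.13767698 -4.78910525]
```

View pics/w6.png

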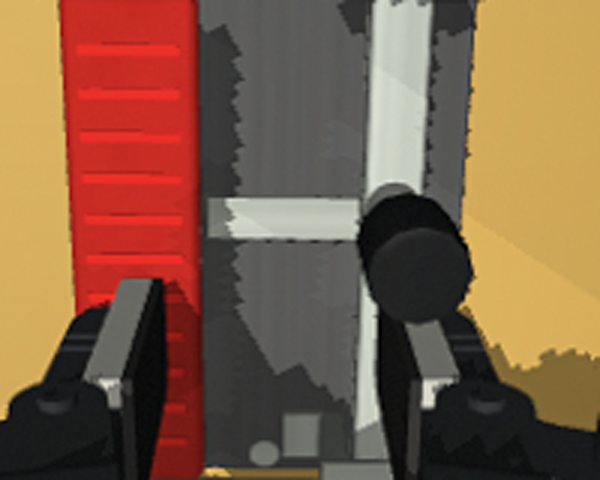

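The finger is against the knob and pushing at about 4.7 N along the bar, knob friction plus bar friction. I'll continue towards the stop.

```bash
python3 -m crank '1 0 0 0; 3 0 0 0; 5 0 0 0; 7 0 0 0; 8 0 0 0; 9 0 0 0; 10 0 0 0; 10 0 0 0; 10 0 0 0'
```

```text
t: 7.3
tcp_pos: [0.5915, -0.0566, 0.1063]
eef_rot: [2.692, 1.618, -0.001]
wrist_force: [-1.0, -5.6, 4.0]
opening: 0.0361
```

```bash
python3 -m crank '1 0 0 0; 2 0 0 0; 2 0 0 0; 2 0 0 0'
```

```text
t: 7.63
tcp_pos: [0.5925, -0.0548, 0.1062]
eef_rot: [2.693, 1.618, -0.001]
wrist_force: [-1.4, -5.4, 5.0]
opening: 0.0356
```

```bash
python3 -m crank '1 0 0 0; 2 0 0 0; 2 0 0 0; 2 0 0 0'
```

```text
t: 7.97
tcp_pos: [0.5928, -0.0541, 0.1062]
eef_rot: [2.692, 1.617, -0.004]
wrist_force: [-4.5, -11.3, 6.0]
opening: 0.0359
```

```bash
python3 -m crank '0.5 0 0 0; 1 0 0 0; 1 0 0 0; 1 0 0 0'
```

```text
t: 8.3
tcp_pos: [0.5929, -0.054, 0.1063]
eef_rot: [2.691, 1.617, -0.005]
wrist_force: [-5.3, -14.6, 8.0]
opening: 0.0359
```

On the stop: the TCP has stalled and the force rose to about 15 N. I'll relieve most of that and lift straight up.

```bash
python3 -m crank '-1 0 0 0; -1 0 0 0; -1 0 -2 0; -1 0 -5 0; -1 0 -9 0; -1 0 -15 0; -2 0 -25 0; -4 0 -40 0; -8 0 -60 0; -12 0 -80 0; -12 0 -80 0; -12 0 -80 0'
python3 - <<'E'
from h import *
s=get_state();M=R.from_rotvec(s['eef_rot']).as_matrix();print(s['tcp_pos'],s['wrist_force'])
c=capture('wrist')
P=mpts(c,redmask(c),.114);print('bar',*rect(P)[:3])
cv2.imwrite('pics/w7.png',cv2.resize(c['color'][...,::-1],None,fx=1.5,fy=1.5))
r=cv2.minAreaRect((P*1000).astype(np.float32))
h=c['color'].max(2);a=np.radians(61.7);ey=np.array([np.cos(a),np.sin(a)]);ex=np.array([ey[1],-ey[0]])
v,u=np.mgrid[:384,:512];Q=plane(c,np.c_[u.ravel(),v.ravel()],.13)[:,:2]*1000-np.array(r[0])
X=(Q@ex).reshape(384,512);Y=(Q@ey).reshape(384,512)
k=blob((h<40)&(abs(X-44)<16)&(abs(Y-15)<28));print('knob box-rel X,Y range',X[k].min(),X[k].max(),Y[k].min(),Y[k].max(),k.sum())
E
```

```text
t: 9.3
tcp_pos: [0.5893, -0.0621, 0.1875]
eef_rot: [2.692, 1.617, 0.004]
wrist_force: [0.1, -1.1, -0.6]
opening: 0.036
[ 0.58928951 -0.062147    0.18750828] [ 0.07342156 -1.12920851 -0.63301949]
bar [573.2 -42.5] [86.2 21.2] 61.6
knob box-rel X,Y range 35.50040264400132 51.18538958748064 11.597307219534374 28.04229448871952 430
```

View pics/w7.png

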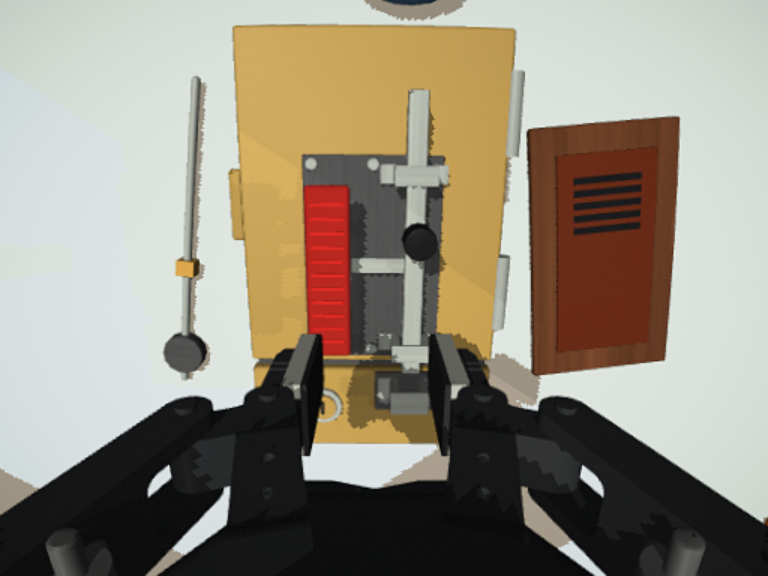

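The knob is at y ≈ +19.5 mm, so the bolt is drawn about 29 mm. The bar's size and centre match the reading with the catch up, and the metronome parts in view (rod and case back) look undisturbed. The gripper is clear of everything, so I'm handing in.

```bash
python3 -m crank '0 0 -10 0; 0 0 -20 0; 0 0 -20 0; 0 0 -20 0'; python3 -c "
from h import *
for n in('scene','side'):
    c=capture(n); a=cv2.imread(f'pics/{n}0.png')[...,::-1].astype(int); d=abs(a-c['color']).max(2)
    o,w=dict(scene=[(140,180),(14,14)],side=[(222,305),(22,28)])[n]
    t=dict(scene=[(270,222),(48,44)],side=[(195,245),(14,22)])[n]
    for (x,y),(ww,hh) in((o,w),t): print(n,(x,y),'changed px',(d[y:y+hh,x:x+ww]>40).sum())
finish_job()"
```

```text
t: 9.68
tcp_pos: [0.5889, -0.0623, 0.2069]
eef_rot: [2.692, 1.617, 0.002]
wrist_force: [-0.6, 0.2, 0.3]
opening: 0.0357
scene (140, 180) changed px 0
scene (270, 222) changed px 0
side (222, 305) changed px 5
side (195, 245) changed px 0
the job is handed in; nothing more can be done
```

The bolt is drawn fully back, the catch looks to have sprung up again, and the job was handed in at about 10 s of the 32 s allowed. The hand-in gives no verdict.

**What I did:** With the jaws set 36 mm apart, one fingertip pressed the red catch bar down about 5.5 mm, at about 5 N. The other fingertip pushed the knob until the bolt reached its stop, where the wrist force peaked at about 17 N. I then eased off and lifted straight up.

**Last checks:**
- **Bolt:** the wrist camera put the knob at about y = +19.5 mm in the box's frame. That is about 29 mm of travel, good to roughly 2 mm.
- **Catch:** the bar's measured size and centre match the readings taken before pressing, to within a millimetre. This suggests it is up, but I had no direct reading of its height.
- **Contact:** the wrist force was back to the noise level, and the gripper was clear above the box.
- **Metronome parts:** before-and-after pictures showed no change at the weight or the turntable from the scene camera. The side camera showed no change at the rod's bob and 5 changed pixels at the weight, which I take to be noise or shadow. I checked the case back only by eye in the wrist view, where it looked undisturbed.

**Disagreement along the way:** the first hover measurement put the bar about 5 mm off sideways, probably because the arm was still settling. I re-measured from close by and corrected it before touching anything.

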